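Find the full slide box by its weight and lay it on the sloped stand

ROBOT

A 7-joint arm with a two-finger parallel gripper is mounted at the origin on the work surface. World frame = base frame: x ahead of the robot, y to its left, z up, the work surface at z = 0. Lengths are in m, angles in degrees, forces in N, time in s.
With the tool pointing down it reaches from about 0.425 to 0.875 m from the base axis. Payload 4.7 kg.
Tool frame: the origin (TCP) lies between the finger pads; the fingertips stand 8 mm ahead of it and the grasp point (between the pads) lies 11 mm behind it; x points along the fingers, z is the direction in which the jaws open and shut, and the axes are right-handed (so a half turn about x gives the same grasp; the last joint's range is limited). The gripper opens to 87 mm and grips with 3 to 60 N. Pads are 19 mm wide; open, the fingers measure 117 mm over their backs; the gripper's body (75 mm by 190 mm) begins 51 mm behind the grasp point.
Start: joints at [68.875, 18.392, -4.016, 83.108, 1.295, 78.541, -3.26], TCP at [0.243, -0.603, 0.231] pointing down, gripper open.
Joint ranges: [-163.93, 163.93], [-17.29, 119.83], [-79.2, 71.16], [3.27, 140.29], [-89.18, 269.18], [5.43, 117.66], [-154.24, 154.24]. Speed limits (degrees/s): [147.25, 147.25, 180, 180, 180, 180, 180].

INTERFACE

Orientations are given as [roll, pitch, yaw] about the fixed x, y, z axes, in that order (R = Rz(yaw) Ry(pitch) Rx(roll)).
In Python, from cell import telemetry, vision, sign_off gives the robot as it stands. The module is installed in compiled form; this text tells all that it offers.
- The arm moves only by the tool drive_tool, never from a script. Its arguments are lists of equal length, an entry for each row: "offset": the shift along the tool's x, y, z in m, a list of three; "angular": the turn, a rotation vector about the tool's x, y, z in rad, a list of three. A call has 1 to 10 rows; each row is the pose to reach, as a shift and turn from the pose measured when the call began, along the tool's axes at that moment; what a row does not reach only later rows make up. A row lasts 1/8 s, in which the tool goes at most 62.5 mm and 10.7 degrees, less where a joint would pass 70% of its speed; a pose out of reach is approached as far as the arm can. A call with a gripper value outside its range is refused whole. "fingers" is the closure, from -1 (fully open) to 1 (shut), set as the call begins (left out, the last holds). The fingers move at their own pace and stop on an object; "squeeze" is the grip in N (left out, the last holds). Time passes only in rows, so rows that repeat a pose let the fingers close. It gives the time, the measured TCP pose, the force and the opening at its end, in the units of the state.
- telemetry.get_obs(): the state, without advancing time (a new reading comes with each control period).
- vision.read_camera(name): name is "scene" or "top"; returns a dict with "pixels" (420x560x3 uint8, red, green, blue), "intrinsics" (3x3 intrinsics, pixels), "distortion" ([k1, k2, p1, p2, k3] as OpenCV has them; the pictures are not rectified), "world_from_camera" (4x4, takes a point from camera to world coordinates). Camera axes: x right, y up, looking along -z (the intrinsics and any distortion apply to the point x, -y, -z); pixel columns grow to the right and rows downward; lengths in m; the calibration is good to about 2 mm. A picture is of the moment at which its call begins. There is no depth.
- sign_off(): hands the job in, once; it reports no verdict.
The state is a dict: "time_s": time; "qpos": joint angles; "joint_velocities": joint speeds; "effort": joint torques, N m; "tool_pos": TCP position; "tool_rot": TCP orientation; "force": force on the tool from outside, world axes, zero at the start; "wrist_torque": the same for the moment, N m; "grip_width": finger opening in m.
Only numpy, scipy, OpenCV 4.12 (cv2) and the standard library are available. Lean on these libraries where they do the work, as an engineer would, in place of code of your own. Each camera call takes 0.05 s, during which the arm holds its last target.

TASK

Three slide boxes that look alike stand in the rack, and only one is full: find it by its weight. Turn it flat on the rubber mat and let go, then take it again and lay it flat on the sloped stand, lengthwise up the slope in the middle, with its lower end right against the ledge. Leave the two empty boxes standing in the rack; do not drop any box, and do not knock over or shift the other things.

Things in the scene. Friction and masses are not known exactly. Their poses are not given: they have to be found in the camera images.
- box_1_mid (a point): one of three closed white slide boxes that look alike: 120 mm long (its x), 36 thick (y), 60 high as it stands in the rack (z); this point is its centre. Either broad face may lie down, either end may point up the slope. Empty about 0.13 kg, full about 0.4 kg, balanced about the middle. Any of the three can be the full one, whatever its number
- box_2_mid (a point): one of three closed white slide boxes that look alike: 120 mm long (its x), 36 thick (y), 60 high as it stands in the rack (z); this point is its centre. Either broad face may lie down, either end may point up the slope. Empty about 0.13 kg, full about 0.4 kg, balanced about the middle. Any of the three can be the full one, whatever its number
- box_3_mid (a point): one of three closed white slide boxes that look alike: 120 mm long (its x), 36 thick (y), 60 high as it stands in the rack (z); this point is its centre. Either broad face may lie down, either end may point up the slope. Empty about 0.13 kg, full about 0.4 kg, balanced about the middle. Any of the three can be the full one, whatever its number
- rack: fixed low dark steel rack, 140 x 232 mm, origin under its centre, z up; on the left or the right. Three slots run along its x at y = -75, 0, +75 mm; a box stands in each on its long narrow side with 4 mm free on each side, its centre 36 mm and its top 66 mm above the bench. The slots' rails end 20 mm above the bench
- mat: fixed flat black rubber mat in the middle, 190 mm (x) by 150 mm (y), 4 mm thick, origin under its centre on the bench. A box stood on its long narrow side here stays standing, and topples onto its broad face when pushed sideways near its top
- slope: plate of a fixed white stand, tilted 22 degrees, opposite the rack. Origin on the plate's upper face at the middle of the ledge's foot, where the box's end rests, 20 mm above the bench; x points up the slope (roughly away from the robot), z out of the plate, y along the ledge. Plate: x 0 to 170 mm, 150 mm wide; ledge: 130 mm long, 14 mm high above the plate
- jar_a: bystander, loose: clear jar with a red cap, 62 mm across, 70 mm tall; origin under its centre, z up
- jar_b: bystander, loose: clear jar with a red cap, 62 mm across, 70 mm tall; origin under its centre, z up
- jar_c: bystander, loose: clear jar with a red cap, 62 mm across, 70 mm tall; origin under its centre, z up
- jar_d: bystander, loose: clear jar with a white cap, 52 mm across, 62 mm tall; origin under its centre, z up
- flask: bystander, loose: long-necked glass flask, 90 mm across, 155 mm tall; origin under its centre, z up
- beaker: bystander, loose: glass beaker, 70 mm across, 85 mm tall; origin under its centre, z up
- reagent: bystander, loose: amber reagent bottle, 72 mm across, 120 mm tall; origin under its centre, z up
Not all that is in view belongs to the job. Leave any blue, turquoise or yellow look-alike of the part that bears box_2_mid alone.

How it is judged:
By the outcome, as a careful person would: the job done as asked, in the order asked, and still so for the second after the job is handed in, with the robot touching nothing.
It also fails if it takes over 72 s, if anything falls off the work surface, if the arm or the gripper's body presses on something with over 40 N, if the wrist force passes 120 N, or if a joint passes its speed limit or range.

## Working session

There is one attempt and no reset: what is moved stays moved. The work goes in short steps, Python scripts to look and compute and a tool call to move; the robot and the scene stay as the last step left them, time stands still between calls to the robot, and variables do not carry over. Pictures are saved under pics/ and viewed, and the job is handed in when it is done.

Besides the shell and the picture viewer there is one more tool, called after "Request:" as name(argument=value, ...) on one line, values as JSON. drive_tool: Moves the arm, as the interface text tells. Its arguments: {"type":"object","properties":{"offset":{"type":"array"},"angular":{"type":"array"},"fingers":{"type":"number"},"squeeze":{"type":"number"}},"required":["offset","angular"]}

```bash
ls; mkdir -p pics
python3 - <<'E'
from cell import telemetry, vision
import cv2
print(telemetry.get_obs())
for n in("scene","top"):
    d=vision.read_camera(n); cv2.imwrite(f"pics/{n}0.png",d["pixels"][:,:,::-1])
    print(n,d["intrinsics"],d["distortion"],d["world_from_camera"])
E
```

```text
pics
{'time_s': 0.0, 'qpos': array([68.8768574 , 18.43988019, -4.01641868, 83.17326576,  1.29442399,
       78.53824733, -3.2604075 ]), 'joint_velocities': array([ 0.06331849,  0.04473079,  0.05370766, -0.04906998,  0.03928991,
       -0.0441281 ,  0.05673179]), 'effort': array([ 3.37141892e-04, -4.91291320e+01, -4.03338745e-01, -3.12522447e+01,
       -6.38079084e-02,  4.38318180e-02,  1.92982707e-04]), 'tool_pos': array([ 0.2425444 , -0.60250178,  0.22946662]), 'tool_rot': array([-177.47722478,   89.89371251,  114.45595068]), 'force': array([0.4150787 , 0.19603085, 0.31417393]), 'wrist_torque': array([ 0.05613724, -0.03218996, -0.01431647]), 'grip_width': 0.08706208936500036}
scene [[475.79046836   0.         278.53620459]
 [  0.         475.79046836 210.74488275]
 [  0.           0.           1.        ]] [-0.03125238  0.          0.          0.          0.        ] [[ 0.07054001 -0.75276535  0.65449861  1.42692153]
 [ 0.99739577  0.04334265 -0.05764636 -0.08601773]
 [ 0.01502648  0.65686052  0.75386236  1.08669506]
 [ 0.          0.          0.          1.        ]]
top [[407.20501194   0.         280.90628566]
 [  0.         407.20501194 209.95290952]
 [  0.           0.           1.        ]] [-0.08428102  0.          0.          0.          0.        ] [[-0.01375686  0.98347708 -0.18050921  0.30362685]
 [-0.99967414 -0.00964559  0.02363403  0.00235595]
 [ 0.02150241  0.18077552  0.98328931  1.28728753]
 [ 0.          0.          0.          1.        ]]
```

View pics/scene0.png

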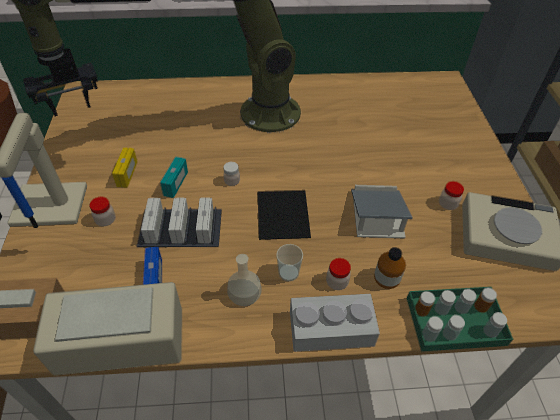

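View pics/top0.png

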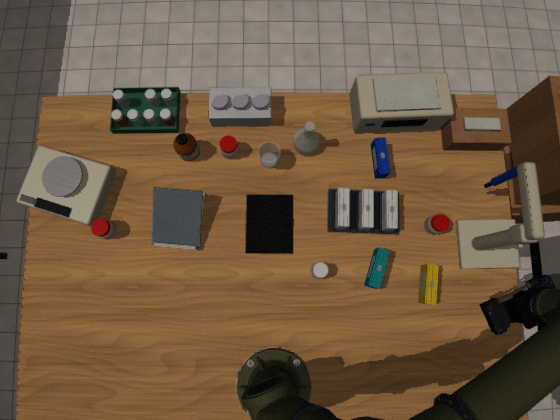

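```bash
cat > h.py <<'E'
import numpy as np, cv2
from cell import telemetry, vision
def cam(n): return vision.read_camera(n)
def ray(d,uv):
    K=np.array(d["intrinsics"]);D=np.array(d["distortion"]);T=np.array(d["world_from_camera"])
    p=cv2.undistortPoints(np.array(uv,float).reshape(-1,1,2),K,D).reshape(-1,2)
    r=np.c_[p[:,0],-p[:,1],-np.ones(len(p))]@T[:3,:3].T
    return T[:3,3],r
def onz(d,uv,z):
    o,r=ray(d,uv); return o+r*((z-o[2])/r[:,2])[:,None]
def proj(d,P):
    T=np.array(d["world_from_camera"]);P=np.atleast_2d(P)
    c=(P-T[:3,3])@T[:3,:3]; c=c*[1,-1,-1]
    return cv2.projectPoints(c,np.zeros(3),np.zeros(3),np.array(d["intrinsics"]),np.array(d["distortion"]))[0].reshape(-1,2)
def crop(d,f,x0,y0,x1,y1,s):
    cv2.imwrite(f,cv2.resize(d["pixels"][y0:y1,x0:x1,::-1],None,fx=s,fy=s,interpolation=cv2.INTER_CUBIC))
E
python3 - <<'E'
from h import *
t=cam("top");s=cam("scene")
a=cv2.resize(t["pixels"][175:255,320:410],None,fx=6,fy=6,interpolation=cv2.INTER_CUBIC)
cv2.imwrite("pics/rt.png",a[:,:,::-1])
crop(t,"pics/st.png",140,175,220,255,6)
crop(s,"pics/rs.png",130,190,230,250,7)
crop(s,"pics/ss.png",340,175,420,245,7)
E
```

```text
(no output)
```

View pics/rt.png

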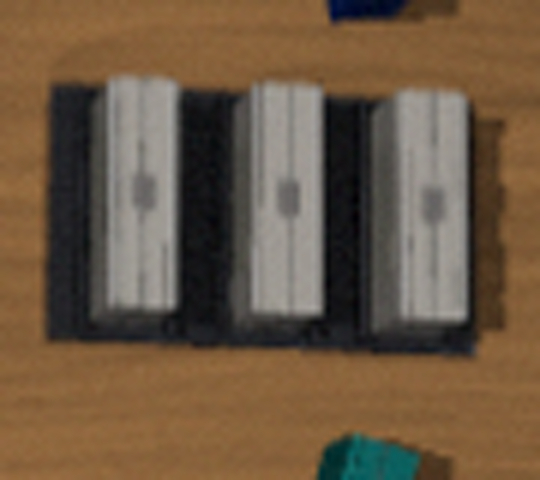

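View pics/st.png

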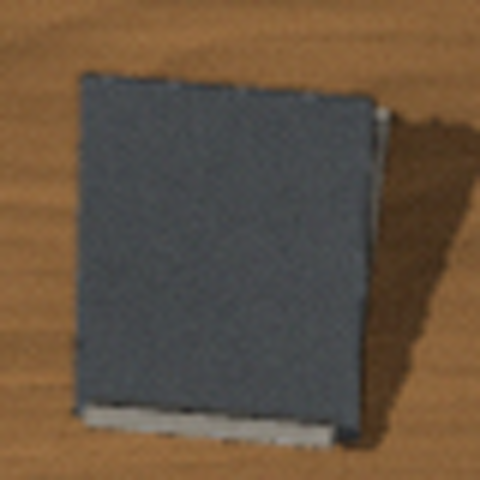

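View pics/rs.png

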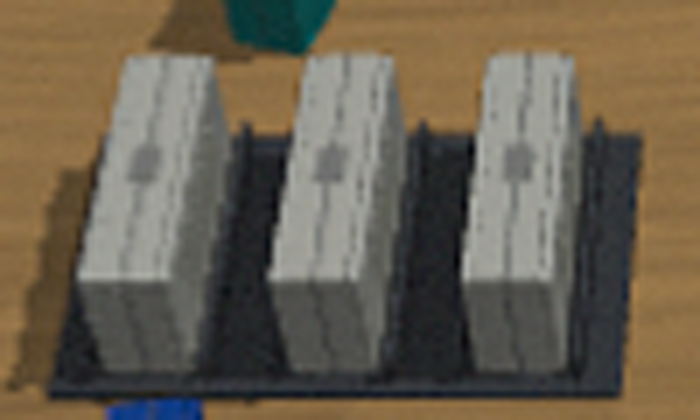

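View pics/ss.png

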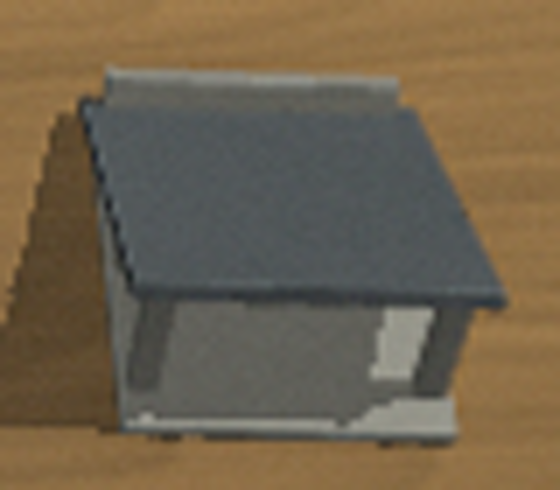

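Run:
```python
from h import *
np.set_printoptions(precision=4,suppress=True)
t=cam("top");s=cam("scene")
f=lambda p,o,k:(np.array(p,float)+.5)/k-.5+np.array(o)
for nm,q in dict(A=[(108,78),(178,78),(178,308),(107,310)],B=[(252,83),(323,85),(323,318),(250,317)],C=[(398,92),(468,92),(469,322),(399,320)]).items():
    P=onz(t,f(q,(320,175),6),.066); print(nm,P.mean(0),np.degrees(np.arctan2(*((P[0]+P[1]-P[2]-P[3])[[1,0]]))),np.linalg.norm(P[0]-P[3]),np.linalg.norm(P[0]-P[1]))
# scene tops: left box = C
for nm,q in dict(C=[(128,57),(212,57),(172,278),(80,278)],B=[(308,57),(390,57),(355,278),(270,278)],A=[(490,57),(573,57),(550,278),(463,278)]).items():
    P=onz(s,f(q,(130,190),7),.066); print("s",nm,P.mean(0),np.degrees(np.arctan2(*((P[2]+P[3]-P[0]-P[1])[[1,0]]))),np.linalg.norm(P[0]-P[3]),np.linalg.norm(P[0]-P[1]))
print("rack top",onz(t,f([(50,85),(475,100),(473,352),(47,340)],(320,175),6),.004))
print("rack sc",onz(s,f([(640,140),(622,393),(50,393)],(130,190),7),.004))
print("slope top hi",onz(t,f([(82,75),(375,98)],(140,175),6),.0837))
print("slope top lo",onz(t,f([(76,412),(358,438)],(140,175),6),.02))
print("ledge top edge z.033", onz(t,f([(85,405),(335,425),(333,445),(85,425)],(140,175),6),.033))
print("slope sc hi",onz(s,f([(135,293),(505,303)],(340,175),7),.0837))
print("slope sc lo",onz(s,f([(85,103),(412,112)],(340,175),7),.02))
print("ledge sc top, foot",onz(s,f([(107,72),(398,82)],(340,175),7),.033),onz(s,f([(107,107),(400,110)],(340,175),7),.02))
for d,sel in((t,(240,190,300,260)),(s,(250,185,315,242))):
    x0,y0,x1,y1=sel
    m=(d["pixels"][y0:y1,x0:x1].max(2)<45).astype(np.uint8)
    c=max(cv2.findContours(m,0,1)[0],key=cv2.contourArea); r=cv2.boxPoints(cv2.minAreaRect(c))
    c2=cv2.approxPolyDP(c,5,True).reshape(-1,2)+[x0,y0]; P=onz(d,c2,.004); print("mat",c2.tolist(),P[:,:2],P.mean(0))
```

```text
A [ 0.5362 -0.2191  0.066 ] -2.5196755096565533 0.12091396740668027 0.036433577753568765
B [ 0.5317 -0.2936  0.066 ] -3.260504660114944 0.12228603014561053 0.03720839944930865
C [ 0.528  -0.3699  0.066 ] -3.4012233256674125 0.11947335248029926 0.03707664274648986
s C [ 0.5286 -0.3689  0.066 ] -2.605273828222822 0.11769980450255525 0.03484971745234687
s B [ 0.5329 -0.2954  0.066 ] -3.1850482849953443 0.1177234308596843 0.034011089190207316
s A [ 0.5372 -0.2197  0.066 ] -3.045896064994144 0.11777291158188764 0.03443687846975948
rack top [[ 0.6077 -0.1822  0.004 ]
 [ 0.5977 -0.4157  0.004 ]
 [ 0.4593 -0.4053  0.004 ]
 [ 0.4688 -0.1758  0.004 ]]
rack sc [[ 0.4723 -0.1764  0.004 ]
 [ 0.6082 -0.1825  0.004 ]
 [ 0.5948 -0.4131  0.004 ]]
slope top hi [[0.5991 0.361  0.0837]
 [0.5855 0.2114 0.0837]]
slope top lo [[0.4344 0.3755 0.02  ]
 [0.4197 0.2277 0.02  ]]
ledge top edge z.033 [[0.4367 0.3671 0.033 ]
 [0.4253 0.2373 0.033 ]
 [0.4151 0.2381 0.033 ]
 [0.4263 0.3667 0.033 ]]
slope sc hi [[0.5899 0.2121 0.0837]
 [0.6036 0.3589 0.0837]]
slope sc lo [[0.4257 0.2289 0.02  ]
 [0.4392 0.3738 0.02  ]]
ledge sc top, foot [[0.4196 0.2381 0.033 ]
 [0.4329 0.3663 0.033 ]] [[0.4286 0.2383 0.02  ]
 [0.4377 0.3688 0.02  ]]
mat [[247, 195], [246, 252], [292, 252], [292, 195]] [[ 0.5893  0.0801]
 [ 0.4059  0.0831]
 [ 0.4042 -0.0616]
 [ 0.5879 -0.065 ]] [0.4968 0.0092 0.004 ]
mat [[258, 192], [259, 239], [310, 237], [304, 191]] [[ 0.4058 -0.0618]
 [ 0.5909 -0.0668]
 [ 0.5923  0.0803]
 [ 0.4096  0.0823]] [0.4997 0.0085 0.004 ]
```

```bash
cat >> h.py <<'E'
from scipy.spatial.transform import Rotation as Ro
def cur():
    o=telemetry.get_obs(); return o,np.array(o["tool_pos"]),Ro.from_euler('xyz',o["tool_rot"],degrees=True)
def Rt(yaw,sgn=1,pitch=0):
    # tool x = down, z (jaw) = sgn*y axis of frame with yaw; pitch: frame x tilted up by pitch deg
    F=Ro.from_euler('z',yaw,degrees=True)*Ro.from_euler('y',-pitch,degrees=True)
    x=F.apply([0,0,-1.]);z=sgn*F.apply([0,1.,0]);return Ro.from_matrix(np.c_[x,np.cross(z,x),z])
def go(p,R):
    o,p0,R0=cur()
    print("t",round(o["time_s"],2),"off",np.round(R0.inv().apply(np.array(p)-p0),4),"ang",np.round((R0.inv()*R).as_rotvec(),4),"F",np.round(o["force"],2),"w",round(o["grip_width"],4))
E
python3 - <<'E'
from h import *
np.set_printoptions(precision=4,suppress=True)
o,p,R=cur();print(R.as_matrix())
for s in(1,-1):go([.5323,-.2945,.15],Rt(-2.9,s))
E
```

```text
[[-0.0003  0.9276  0.3735]
 [ 0.0005  0.3735 -0.9276]
 [-1.     -0.0001 -0.0006]]
t 0.3 off [ 0.0803  0.3838 -0.1778] ang [-2.7082 -0.0003 -0.0007] F [ 0.1   0.22 -0.24] w 0.0869
t 0.3 off [ 0.0803  0.3838 -0.1778] ang [ 0.4334 -0.0005  0.0002] F [ 0.1   0.22 -0.24] w 0.0869
```

Run:
```python
from h import *
np.set_printoptions(precision=3,suppress=True)
t=cam("top")
print(onz(t,[(458,222),(520,220),(463,266),(438,222),(320,270),(377,268),(430,284)],.05)[:,:2])
print(onz(t,[(477,240),(530,170),(490,185)],.2)[:,:2])
for w in([.24,-.35,.22],[.5323,-.2945,.15]):go(w,Rt(-2.9,-1))
```

```text
[[ 0.487 -0.586]
 [ 0.49  -0.796]
 [ 0.349 -0.59 ]
 [ 0.487 -0.52 ]
 [ 0.345 -0.143]
 [ 0.348 -0.318]
 [ 0.296 -0.48 ]]
[[ 0.413 -0.565]
 [ 0.614 -0.75 ]
 [ 0.57  -0.62 ]]
t 0.35 off [ 0.01   0.092 -0.236] ang [ 0.433 -0.     0.   ] F [ 0.4  -0.56  0.77] w 0.087
t 0.35 off [ 0.08   0.384 -0.178] ang [ 0.433 -0.     0.   ] F [ 0.4  -0.56  0.77] w 0.087
```

Request:
drive_tool(offset=[[0.0,0.06,-0.074],[0.0,0.12,-0.148],[0.0,0.12,-0.148],[0.0,0.12,-0.148],[0.04,0.2,-0.16],[0.08,0.28,-0.17],[0.08,0.384,-0.178],[0.08,0.384,-0.178],[0.08,0.384,-0.178],[0.08,0.384,-0.178]], angular=[[0.1,0,0],[0.2,0,0],[0.3,0,0],[0.433,0,0],[0.433,0,0],[0.433,0,0],[0.433,0,0],[0.433,0,0],[0.433,0,0],[0.433,0,0]], fingers=-0.4, squeeze=20)

```text
time_s: 1.6
tool_pos: [0.5346, -0.2912, 0.1496]
tool_rot: [-175.5, 89.9, 91.9]
force: [-0.2, -1.0, -0.3]
grip_width: 0.0606
```

Run:
```python
from h import *
go([.5323,-.2945,.15],Rt(-2.9,-1));go([.5323,-.2945,.035],Rt(-2.9,-1))
t=cam("scene");crop(t,"pics/a.png",80,120,280,270,4)
print(np.round(cur()[1],4))
```

```text
t 1.6 off [-0.0004 -0.0021  0.0034] ang [ 0.0058 -0.0024  0.0002] F [-0.18 -0.96 -0.34] w 0.0606
t 1.6 off [ 0.1146 -0.0021  0.0037] ang [ 0.0058 -0.0024  0.0002] F [-0.18 -0.96 -0.34] w 0.0606
[ 0.5329 -0.2933  0.1499]
```

View pics/a.png

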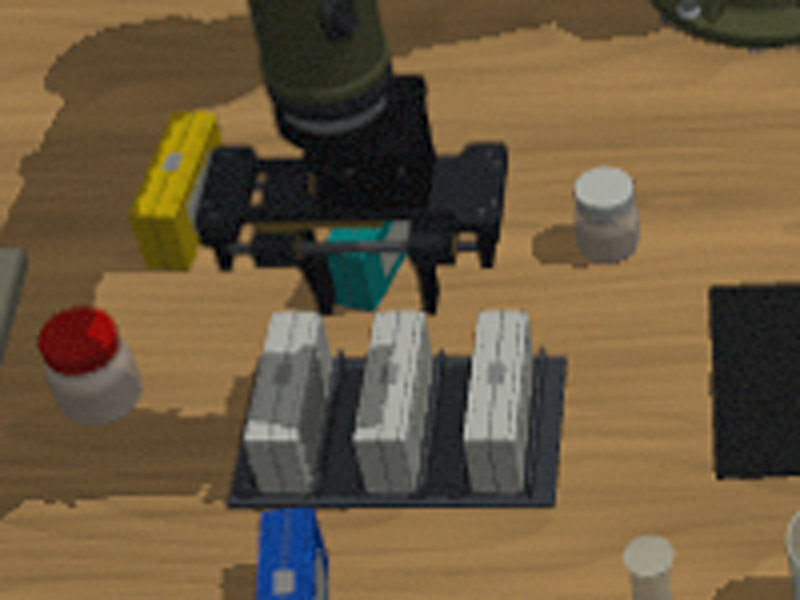

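The three candidates are the white boxes in the rack, at scene px (152,221), (178,221) and (205,221). The blue, teal and yellow boxes are decoys. I'll descend on the middle one first.

Request:
drive_tool(offset=[[0.05,-0.002,0.001],[0.085,-0.002,0.001],[0.112,-0.002,0.001],[0.112,-0.002,0.001],[0.112,-0.002,0.001],[0.112,-0.002,0.001]], angular=[[0.006,-0.002,0],[0.006,-0.002,0],[0.006,-0.002,0],[0.006,-0.002,0],[0.006,-0.002,0],[0.006,-0.002,0]])

```text
time_s: 2.4
tool_pos: [0.5316, -0.2951, 0.0398]
tool_rot: [30.0, 89.8, -63.1]
force: [0.2, 0.1, 0.6]
grip_width: 0.0607
```

Request:
drive_tool(offset=[[0,0,0],[0,0,0],[0,0,0],[0,0,0],[0,0,0],[0,0,0]], angular=[[0,0,0],[0,0,0],[0,0,0],[0,0,0],[0,0,0],[0,0,0]], fingers=1, squeeze=25)

```text
time_s: 3.15
tool_pos: [0.5317, -0.2952, 0.0399]
tool_rot: [31.7, 89.8, -61.4]
force: [-1.0, 0.7, 1.5]
grip_width: 0.0361
```

Request:
drive_tool(offset=[[-0.005,0,0],[-0.01,0,0],[-0.01,0,0],[-0.01,0,0],[-0.01,0,0],[-0.01,0,0]], angular=[[0,0,0],[0,0,0],[0,0,0],[0,0,0],[0,0,0],[0,0,0]])

```text
time_s: 3.9
tool_pos: [0.5315, -0.2951, 0.0498]
tool_rot: [28.2, 89.8, -64.9]
force: [-0.6, -0.9, -0.5]
grip_width: 0.0356
```

Request:
drive_tool(offset=[[0,0,0]], angular=[[0,0,0]])

```text
time_s: 4.03
tool_pos: [0.5315, -0.2951, 0.0497]
tool_rot: [26.9, 89.8, -66.2]
force: [-0.3, -0.7, -0.8]
grip_width: 0.0359
```

Request:
drive_tool(offset=[[0,0,0]], angular=[[0,0,0]])

```text
time_s: 4.15
tool_pos: [0.5315, -0.2951, 0.0496]
tool_rot: [26.0, 89.8, -67.1]
force: [0.1, 0.2, -0.8]
grip_width: 0.0363
```

Request:
drive_tool(offset=[[0,0,0]], angular=[[0,0,0]])

```text
time_s: 4.28
tool_pos: [0.5314, -0.2951, 0.0496]
tool_rot: [25.0, 89.8, -68.1]
force: [0.5, -0.1, -2.2]
grip_width: 0.0361
```

```bash
cat >> h.py <<'E'
def weigh(n=14):
    L=[];E=[]
    for _ in range(n):
        cam("top");o=telemetry.get_obs();L.append(o["force"]);E.append(o["effort"])
    L=np.array(L);print("Fmean",L.mean(0).round(2),"sd",L.std(0).round(2),"eff",np.mean(E,0).round(2),"w",o["grip_width"],"t",o["time_s"])
E
python3 -c "
from h import *
weigh()"
```

```text
Fmean [-0.02 -0.06 -1.25] sd [0.48 0.72 0.28] eff [-0.000e+00 -4.843e+01 -3.470e+00 -2.752e+01 -3.000e-02 -7.000e-02
 -0.000e+00] w 0.03562494374826396 t 4.975
```

Request:
drive_tool(offset=[[0.005,0,0],[0.01,0,0],[0.01,0,0],[0.01,0,0]], angular=[[0,0,0],[0,0,0],[0,0,0],[0,0,0]])

```text
time_s: 5.48
tool_pos: [0.5315, -0.2952, 0.0398]
tool_rot: [24.9, 89.8, -68.3]
force: [-1.5, -0.1, 2.8]
grip_width: 0.0356
```

Request:
drive_tool(offset=[[0,0,0],[0,0,0],[0,0,0]], angular=[[0,0,0],[0,0,0],[0,0,0]], fingers=-0.4)

```text
time_s: 5.85
tool_pos: [0.5314, -0.2951, 0.0396]
tool_rot: [23.4, 89.8, -69.7]
force: [-1.2, 0.4, -0.3]
grip_width: 0.0569
```

Request:
drive_tool(offset=[[-0.025,0,0],[-0.055,0,0],[-0.055,0,0],[-0.055,0,-0.04],[-0.055,0,-0.075],[-0.055,0,-0.075],[-0.055,0,-0.075],[-0.055,0,-0.075]], angular=[[0,0,0],[0,0,0],[0,0,0],[0,0,0],[0,0,0],[0,0,0],[0,0,0],[0,0,0]])

```text
time_s: 6.85
tool_pos: [0.535, -0.2215, 0.0939]
tool_rot: [10.8, 89.8, -82.4]
force: [-0.5, -0.2, -0.2]
grip_width: 0.0607
```

```bash
python3 -c "
from h import *
go([.5362,-.2197,.039],Rt(-2.9,-1));print(cur()[1])
t=cam('scene');crop(t,'pics/b.png',80,120,280,270,4)"
```

```text
t 6.85 off [ 0.0549  0.0011 -0.002 ] ang [-0.006   0.0029 -0.0005] F [-0.49 -0.17 -0.19] w 0.0607
[ 0.5349982  -0.22151532  0.09394113]
```

View pics/b.png

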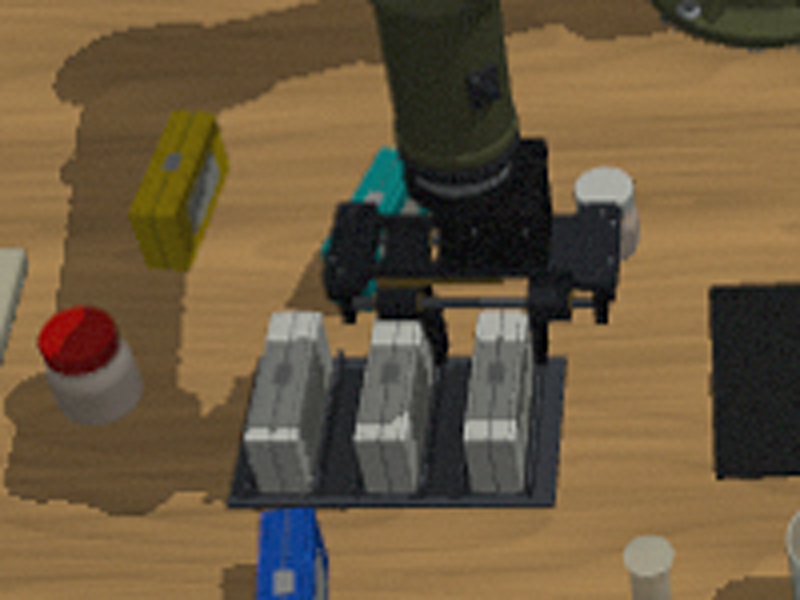

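The middle box reads 1.25 N, so it is empty, and it is back standing in its slot (px about 178,221). Next is the box on the mat side.

Request:
drive_tool(offset=[[0.025,0.001,-0.002],[0.054,0.001,-0.002],[0.054,0.001,-0.002],[0.054,0.001,-0.002],[0.054,0.001,-0.002]], angular=[[-0.006,0.003,0],[-0.006,0.003,0],[-0.006,0.003,0],[-0.006,0.003,0],[-0.006,0.003,0]])

```text
time_s: 7.52
tool_pos: [0.5372, -0.2202, 0.0415]
tool_rot: [76.5, 89.8, -16.4]
force: [0.5, -0.3, -0.4]
grip_width: 0.061
```

Request:
drive_tool(offset=[[0,0,0],[0,0,0],[0,0,0],[0,0,0],[0,0,0],[0,0,0]], angular=[[0,0,0],[0,0,0],[0,0,0],[0,0,0],[0,0,0],[0,0,0]], fingers=1, squeeze=25)

```text
time_s: 8.28
tool_pos: [0.5373, -0.2203, 0.0416]
tool_rot: [74.7, 89.8, -18.2]
force: [0.0, -0.3, 1.9]
grip_width: 0.0359
```

Request:
drive_tool(offset=[[-0.005,0,0],[-0.01,0,0],[-0.01,0,0],[-0.01,0,0]], angular=[[0,0,0],[0,0,0],[0,0,0],[0,0,0]])

```text
time_s: 8.78
tool_pos: [0.5372, -0.2202, 0.0516]
tool_rot: [75.1, 89.8, -17.8]
force: [-0.7, -0.6, -1.3]
grip_width: 0.0359
```

```bash
python3 -c "
from h import *
weigh();print(cur()[1])
t=cam('scene');crop(t,'pics/c.png',80,120,280,270,4)"
```

```text
Fmean [-0.03 -0.12 -1.26] sd [0.5  0.45 0.48] eff [-0.000e+00 -4.518e+01 -3.440e+00 -2.730e+01 -3.000e-02 -8.000e-02
 -0.000e+00] w 0.03568305390600301 t 9.475
[ 0.53723442 -0.22029495  0.05161863]
```

View pics/c.png

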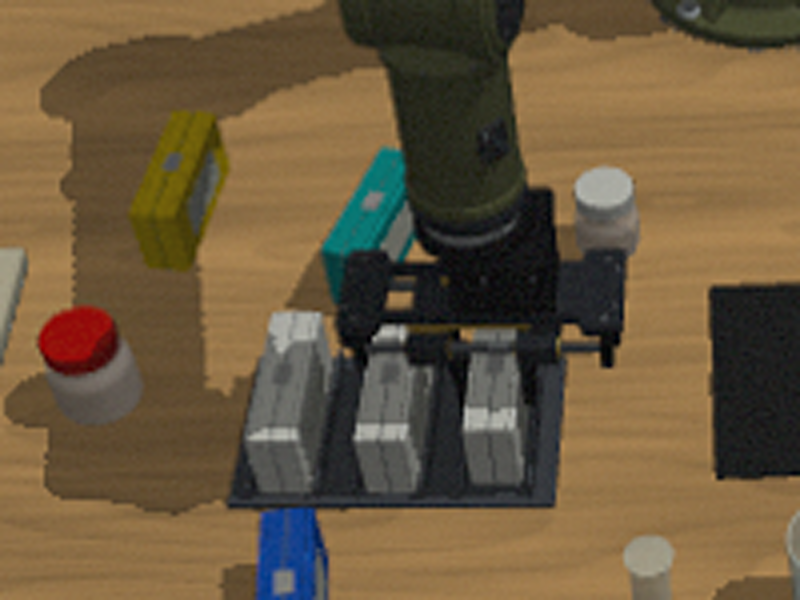

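The mat-side box is empty too, at 1.26 N, and the picture shows it lifted (px about 204,222). The full one should be the third. I'll put this one back and verify the third by weight.

Request:
drive_tool(offset=[[0.005,0,0],[0.01,0,0],[0.01,0,0],[0.01,0,0]], angular=[[0,0,0],[0,0,0],[0,0,0],[0,0,0]])

```text
time_s: 10.02
tool_pos: [0.5373, -0.2203, 0.0415]
tool_rot: [74.3, 89.8, -18.7]
force: [-0.6, 0.2, -0.2]
grip_width: 0.0356
```

Request:
drive_tool(offset=[[0,0,0],[0,0,0],[0,0,0]], angular=[[0,0,0],[0,0,0],[0,0,0]], fingers=-0.4)

```text
time_s: 10.4
tool_pos: [0.5373, -0.2203, 0.0415]
tool_rot: [74.0, 89.8, -18.9]
force: [-0.3, -0.2, -1.0]
grip_width: 0.0569
```

Request:
drive_tool(offset=[[-0.025,0,0],[-0.055,0,0],[-0.055,0,0],[-0.055,0,0.05],[-0.055,0,0.1],[-0.055,0,0.15],[-0.055,0,0.15],[-0.055,0,0.15],[-0.055,0,0.15]], angular=[[0,0,0],[0,0,0],[0,0,0],[0,0,0],[0,0,0],[0,0,0],[0,0,0],[0,0,0],[0,0,0]])

```text
time_s: 11.52
tool_pos: [0.53, -0.3679, 0.0962]
tool_rot: [99.2, 89.8, 6.5]
force: [0.2, 1.0, 0.1]
grip_width: 0.0606
```

```bash
python3 -c "
from h import *
go([.5278,-.3696,.039],Rt(-2.9,-1));print(cur()[1])
t=cam('scene');crop(t,'pics/d.png',80,120,280,270,4)"
```

```text
t 11.53 off [ 0.0572 -0.0023  0.0018] ang [ 0.0022 -0.0004 -0.0027] F [0.24 0.99 0.06] w 0.0606
[ 0.53001636 -0.36794016  0.09618816]
```

View pics/d.png

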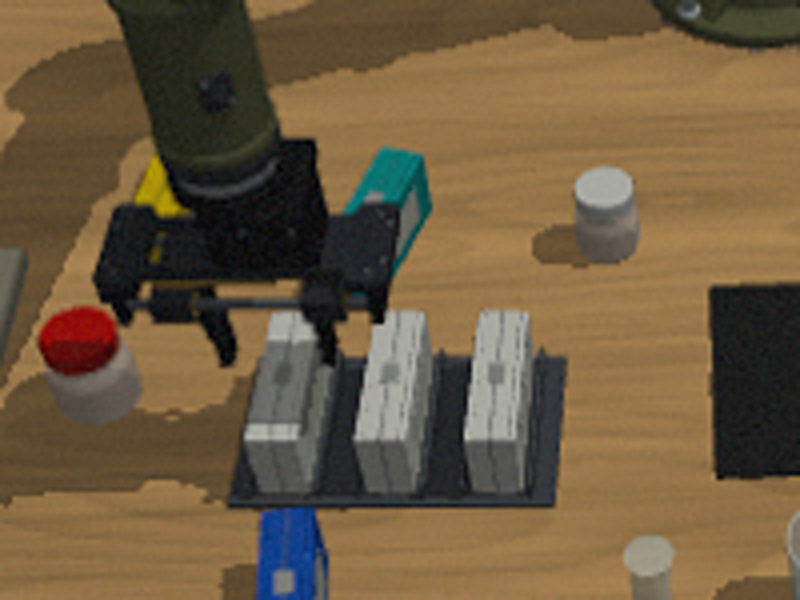

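Both empty boxes stand as before, at px (178,221) and (205,221). The gripper is now over the left one (152,221).

Request:
drive_tool(offset=[[0.025,-0.002,0.002],[0.057,-0.002,0.002],[0.057,-0.002,0.002],[0.057,-0.002,0.002],[0.057,-0.002,0.002]], angular=[[0.002,0,-0.002],[0.002,0,-0.002],[0.002,0,-0.002],[0.002,0,-0.002],[0.002,0,-0.002]])

```text
time_s: 12.2
tool_pos: [0.5293, -0.3705, 0.0413]
tool_rot: [65.9, 89.8, -27.0]
force: [-0.3, 0.8, 0.1]
grip_width: 0.0608
```

Request:
drive_tool(offset=[[0,0,0],[0,0,0],[0,0,0],[0,0,0],[0,0,0],[0,0,0]], angular=[[0,0,0],[0,0,0],[0,0,0],[0,0,0],[0,0,0],[0,0,0]], fingers=1, squeeze=35)

```text
time_s: 12.95
tool_pos: [0.5293, -0.3705, 0.0414]
tool_rot: [65.7, 89.8, -27.2]
force: [-0.4, 0.0, 2.2]
grip_width: 0.0362
```

Request:
drive_tool(offset=[[-0.005,0,0],[-0.01,0,0],[-0.01,0,0],[-0.01,0,0]], angular=[[0,0,0],[0,0,0],[0,0,0],[0,0,0]])

```text
time_s: 13.45
tool_pos: [0.5291, -0.3703, 0.0512]
tool_rot: [67.0, 89.8, -25.9]
force: [-0.5, 0.2, -4.8]
grip_width: 0.0357
```

```bash
python3 -c "
from h import *
weigh();print(cur()[1])"
```

```text
Fmean [-0.09  0.19 -4.37] sd [0.39 0.5  0.55] eff [-0.000e+00 -5.467e+01 -3.770e+00 -2.945e+01 -4.000e-02 -7.000e-02
 -0.000e+00] w 0.03574364542613216 t 14.15
[ 0.52931881 -0.3704875   0.05140673]
```

The third box reads 4.37 N, so it is the full one. I'll carry it to the mat.

```bash
python3 -c "
from h import *
go([.5293,-.3705,.15],Rt(-2.9,-1));go([.498,-.037,.15],Rt(-1.2,-1))"
```

```text
t 14.15 off [-0.0986  0.0003  0.0002] ang [ 0.0005  0.0016 -0.0034] F [ 0.49  0.11 -4.55] w 0.0357
t 14.15 off [-0.0993 -0.0476 -0.3313] ang [-0.0291  0.0016 -0.0034] F [ 0.49  0.11 -4.55] w 0.0357
```

Request:
drive_tool(offset=[[-0.03,0,0],[-0.065,0,0],[-0.1,0,0],[-0.1,-0.005,-0.05],[-0.1,-0.015,-0.1],[-0.1,-0.025,-0.15],[-0.1,-0.035,-0.2],[-0.1,-0.045,-0.25],[-0.1,-0.048,-0.29],[-0.1,-0.048,-0.331]], angular=[[0,0,0],[0,0,0],[0,0,0],[-0.005,0,0],[-0.01,0,0],[-0.015,0,0],[-0.02,0,0],[-0.025,0,0],[-0.029,0,0],[-0.029,0,0]])

```text
time_s: 15.4
tool_pos: [0.4973, -0.036, 0.1511]
tool_rot: [58.7, 89.7, -32.5]
force: [0.6, -0.9, -3.9]
grip_width: 0.0357
```

Request:
drive_tool(offset=[[0,0,0],[0,0,0],[0,0,0]], angular=[[0,0,0],[0,0,0],[0,0,0]])

```text
time_s: 15.78
tool_pos: [0.4973, -0.0374, 0.1511]
tool_rot: [54.1, 89.7, -37.2]
force: [-0.8, -0.5, -3.9]
grip_width: 0.0357
```

```bash
python3 -c "
from h import *
go([.498,-.037,.0405],Rt(-1.2,-1));print(cur()[1]);t=cam('scene');crop(t,'pics/e.png',130,120,330,270,4)"
```

```text
t 15.78 off [ 0.1106  0.0003 -0.0007] ang [-0.0019  0.0031 -0.0042] F [-0.75 -0.48 -3.93] w 0.0357
[ 0.49726129 -0.03738595  0.15110657]
```

View pics/e.png

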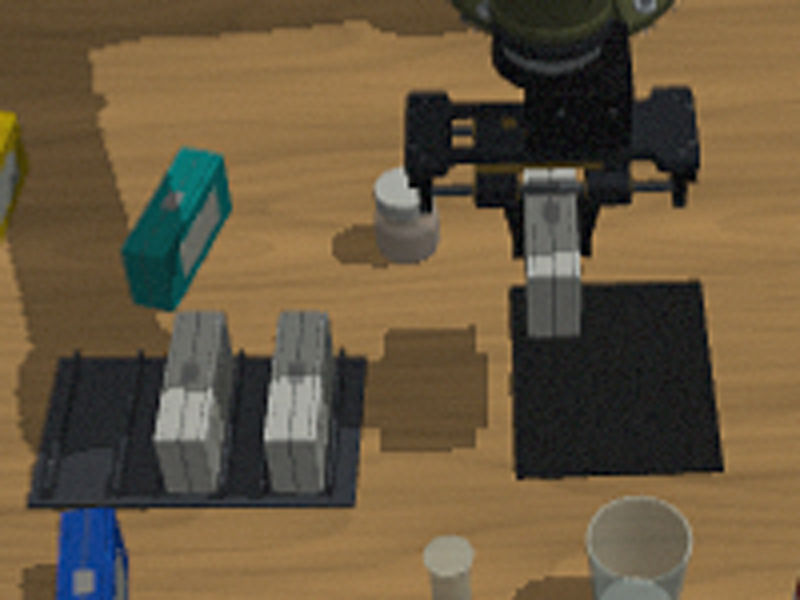

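Request:
drive_tool(offset=[[0.05,0,0],[0.09,0,0],[0.102,0,0],[0.107,0,0],[0.11,0,0],[0.111,0,0],[0.111,0,0]], angular=[[-0.002,0.002,-0.002],[-0.002,0.002,-0.002],[-0.002,0.002,-0.002],[-0.002,0.002,-0.002],[-0.002,0.002,-0.002],[-0.002,0.002,-0.002],[-0.002,0.002,-0.002]])

```text
time_s: 16.7
tool_pos: [0.4983, -0.0378, 0.0408]
tool_rot: [70.8, 89.8, -20.4]
force: [0.3, 0.5, -4.5]
grip_width: 0.0357
```

Request:
drive_tool(offset=[[0.001,0,0],[0.001,0,0]], angular=[[0,0,0],[0,0,0]])

```text
time_s: 16.95
tool_pos: [0.4985, -0.0378, 0.0401]
tool_rot: [71.3, 89.8, -19.9]
force: [-0.1, 0.4, -3.8]
grip_width: 0.0359
```

Request:
drive_tool(offset=[[0.001,0,0],[0.002,0,0]], angular=[[0,0,0],[0,0,0]])

```text
time_s: 17.2
tool_pos: [0.4986, -0.0378, 0.0393]
tool_rot: [61.5, 89.8, -29.7]
force: [-5.3, 0.3, 13.1]
grip_width: 0.0357
```

Request:
drive_tool(offset=[[-0.001,0,0],[-0.001,0,0],[-0.001,0,0],[-0.001,0,0]], angular=[[0,0,0],[0,0,0],[0,0,0],[0,0,0]], fingers=-0.4)

```text
time_s: 17.7
tool_pos: [0.4986, -0.0378, 0.0403]
tool_rot: [62.0, 89.8, -29.2]
force: [-0.7, 0.2, -0.3]
grip_width: 0.0595
```

Request:
drive_tool(offset=[[-0.02,0,0],[-0.055,0,0],[-0.055,0,0],[-0.055,0,0]], angular=[[0,0,0],[0,0,0],[0,0,0],[0,0,0]])

```text
time_s: 18.2
tool_pos: [0.4981, -0.0378, 0.0948]
tool_rot: [56.1, 89.8, -35.2]
force: [-0.1, -0.8, -0.2]
grip_width: 0.0606
```

Request:
drive_tool(offset=[[0,0,0.025],[0,0,0.048],[0,0,0.048],[0,0,0.048],[0,0,0.048],[0,0,0.048]], angular=[[0,0,0],[0,0,0],[0,0,0],[0,0,0],[0,0,0],[0,0,0]], fingers=1)

```text
time_s: 18.95
tool_pos: [0.4971, -0.085, 0.0949]
tool_rot: [57.4, 89.8, -33.7]
force: [-0.0, -0.1, 0.4]
grip_width: 0.0088
```

```bash
python3 -c "
from h import *
go([.498,-.087,.057],Rt(-1.2,-1));print(cur()[1]);t=cam('scene');crop(t,'pics/f.png',130,120,330,270,4);t=cam('top');crop(t,'pics/f2.png',220,170,420,320,4)"
```

```text
t 18.95 off [0.0379 0.0008 0.002 ] ang [ 0.001   0.0019 -0.003 ] F [-0.04 -0.07  0.38] w 0.0088
[ 0.49709327 -0.08495763  0.0948939 ]
```

View pics/f.png

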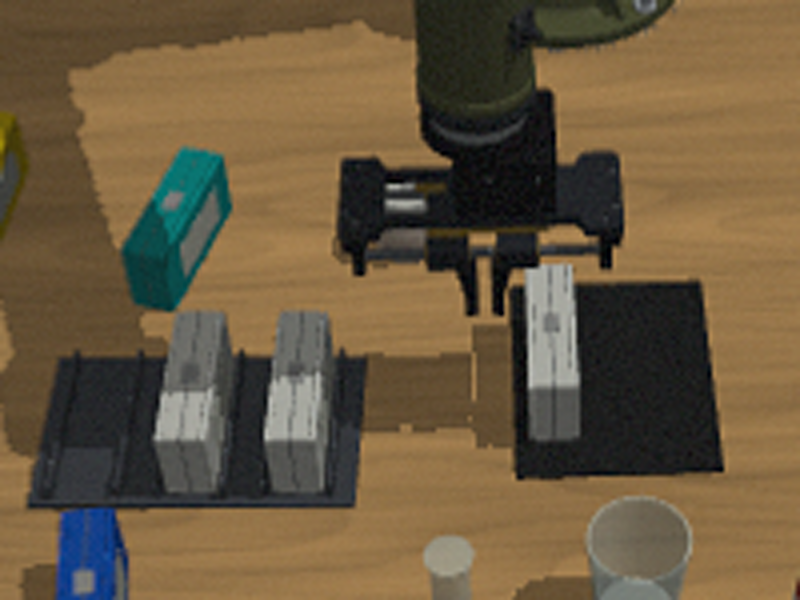

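View pics/f2.png

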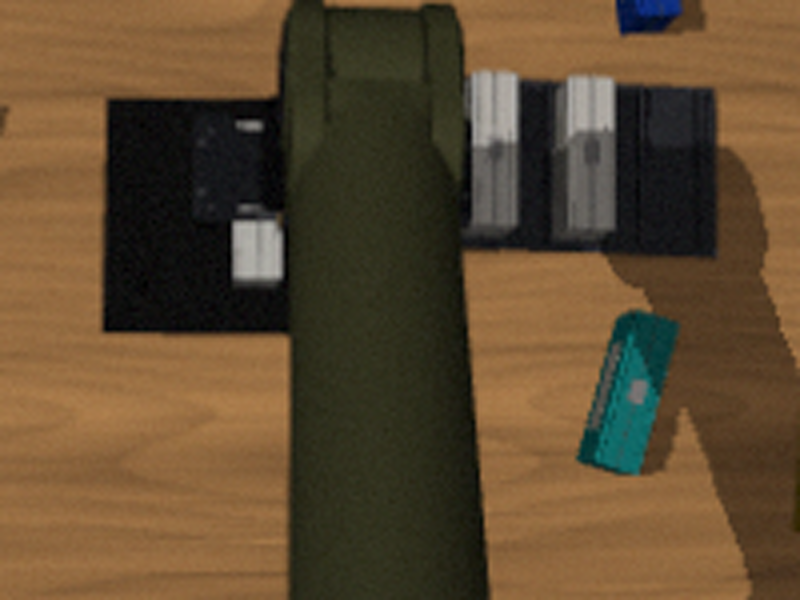

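The box stands on the mat (scene px about 268,210). I'll push it over toward +y near its top.

Request:
drive_tool(offset=[[0,0,0.01],[0.015,0,0.01],[0.038,0,0.01],[0.038,0,0.01],[0.038,0,0.01]], angular=[[0,0,0],[0,0,0],[0,0,0],[0,0,0],[0,0,0]])

```text
time_s: 19.68
tool_pos: [0.4971, -0.0953, 0.057]
tool_rot: [60.0, 89.8, -31.1]
force: [-0.2, 0.4, -0.2]
grip_width: 0.0009
```

Request:
drive_tool(offset=[[0,0,-0.007],[0,0,-0.014],[0,0,-0.021],[0,0,-0.025],[0,0,-0.029],[0,0,-0.033],[0,0,-0.037]], angular=[[0,0,0],[0,0,0],[0,0,0],[0,0,0],[0,0,0],[0,0,0],[0,0,0]])

```text
time_s: 20.55
tool_pos: [0.4983, -0.0597, 0.0575]
tool_rot: [48.8, 89.7, -42.5]
force: [-0.6, -3.3, 3.5]
grip_width: 0.0005
```

```bash
python3 -c "
from h import *
print(cur()[1]);t=cam('scene');crop(t,'pics/g.png',180,140,330,250,5)"
```

```text
[ 0.49834781 -0.05965214  0.05749826]
```

View pics/g.png

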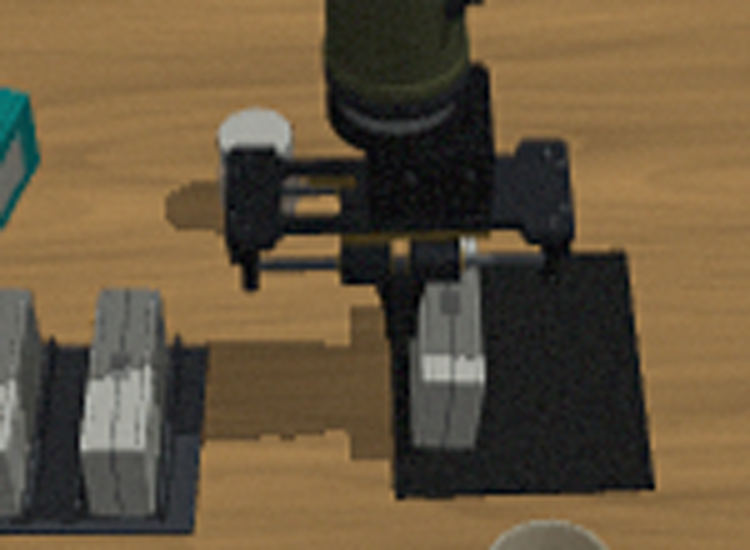

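It is tilting, with a 3 N push. I'll continue.

Request:
drive_tool(offset=[[0,0,-0.004],[0,0,-0.008],[0,0,-0.012],[0,0,-0.015],[0,0,-0.018],[0,0,-0.02]], angular=[[0,0,0],[0,0,0],[0,0,0],[0,0,0],[0,0,0],[0,0,0]])

```text
time_s: 21.35
tool_pos: [0.4984, -0.0379, 0.057]
tool_rot: [57.8, 89.8, -33.3]
force: [0.2, 0.4, 0.7]
grip_width: 0.0001
```

Request:
drive_tool(offset=[[0,0,-0.003],[0,0,-0.006],[0,0,-0.009],[0,0,-0.012],[0,0,-0.014],[0,0,-0.014],[0,0,-0.014]], angular=[[0,0,0],[0,0,0],[0,0,0],[0,0,0],[0,0,0],[0,0,0],[0,0,0]])

```text
time_s: 22.22
tool_pos: [0.4987, -0.024, 0.057]
tool_rot: [56.9, 89.8, -34.2]
force: [-0.2, 0.1, 0.8]
grip_width: 0.0005
```

```bash
python3 -c "
from h import *
print(cur()[1]);t=cam('scene');crop(t,'pics/i.png',180,140,330,250,5)"
```

```text
[ 0.49867357 -0.02401384  0.05696137]
```

View pics/i.png

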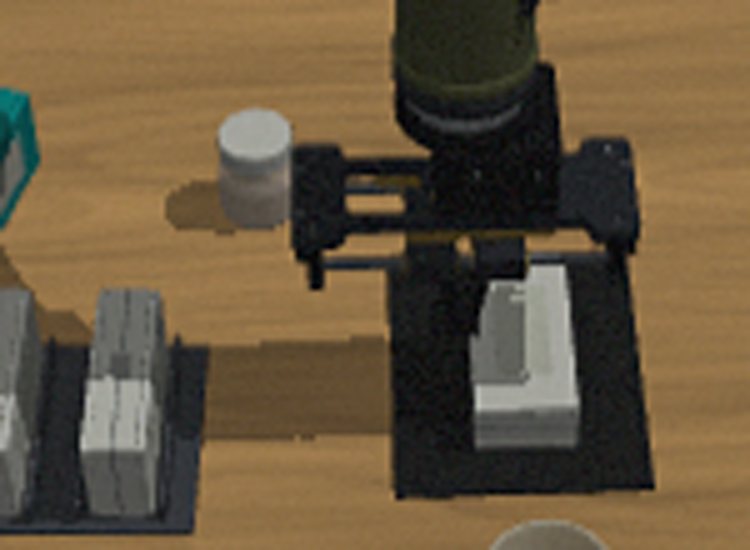

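The box lies flat on the mat (scene px about 285,213). I'll back off upward, open, and measure.

Request:
drive_tool(offset=[[-0.03,0,0],[-0.06,0,0],[-0.08,0,0],[-0.08,0,0.04],[-0.08,0,0.08],[-0.08,0,0.12],[-0.08,0,0.12],[-0.08,0,0.12]], angular=[[0,0,0],[0,0,0],[0,0,0],[0,0,0],[0,0,0],[0,0,0],[0,0,0],[0,0,0]], fingers=-1)

```text
time_s: 23.28
tool_pos: [0.496, -0.1431, 0.1371]
tool_rot: [66.3, 89.8, -24.9]
force: [-0.6, 0.2, -0.2]
grip_width: 0.0724
```

```bash
python3 -c "
from h import *
print(cur()[1])
for n,b in(('scene',(240,180,325,245)),('top',(235,185,305,260))):
  d=cam(n);x0,y0,x1,y1=b;crop(d,'pics/j_'+n+'.png',*b,8)
  g=d['pixels'][y0:y1,x0:x1];m=(g.min(2)>125).astype(np.uint8)
  c=max(cv2.findContours(m,0,1)[0],key=cv2.contourArea);r=cv2.minAreaRect(c);print(n,r,cv2.boxPoints(r)+[x0,y0])
"
```

```text
[ 0.49595717 -0.14313919  0.13712618]
scene ((43.8620719909668, 26.344829559326172), (30.22855567932129, 20.097007751464844), 85.2363510131836) [[272.59310532 192.11724472]
 [292.62069321 190.44827652]
 [295.13103867 220.5724144 ]
 [275.10345078 222.2413826 ]]
top ((33.0, 36.0), (38.0, 18.0), 90.0) [[259. 202.]
 [277. 202.]
 [277. 240.]
 [259. 240.]]
```

View pics/j_scene.png

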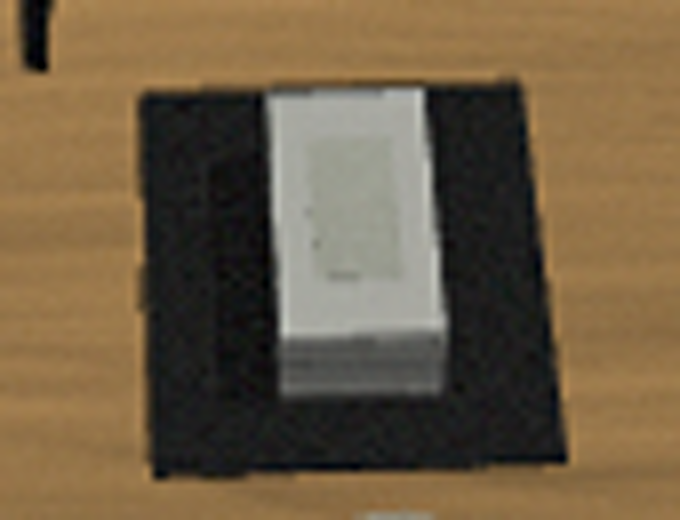

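View pics/j_top.png

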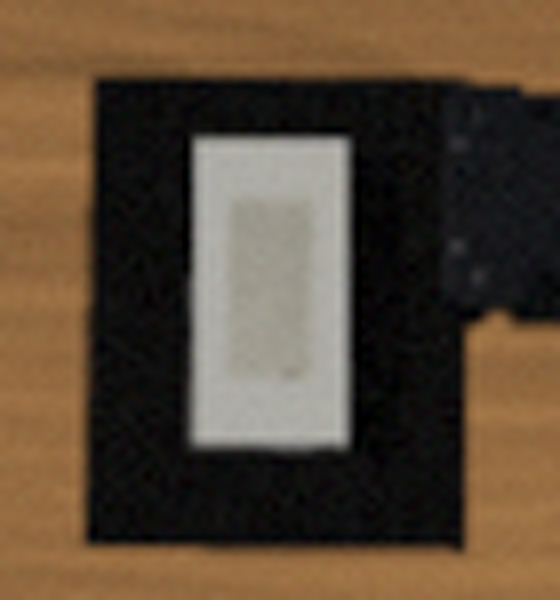

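```bash
python3 -c "
from h import *
np.set_printoptions(precision=4,suppress=True)
f=lambda p,o,k:(np.array(p,float)+.5)/k-.5+np.array(o)
for d,q,o in((cam('top'),[(190,136),(350,136),(352,447),(188,446)],(235,185)),(cam('scene'),[(446,327),(281,338),(268,90),(424,88)],(240,180))):
  P=onz(d,f(q,o,8),.040);v=P[0]+P[1]-P[2]-P[3]
  print(P.mean(0),np.degrees(np.arctan2(v[1],v[0])),np.linalg.norm(P[0]-P[3]),np.linalg.norm(P[0]-P[1]))
go([.498,.012,.137],Rt(-1.2,-1))
"
```

```text
[0.4988 0.0119 0.04  ] -0.4763612479881913 0.12146255190401609 0.06248973406030281
[0.4986 0.0112 0.04  ] -1.3786615057549083 0.11811969649977655 0.05944159615402722
t 23.48 off [-0.     -0.001  -0.1546] ang [ 0.0025  0.0019 -0.0033] F [ 0.12  0.79 -0.66] w 0.0842
```

Request:
drive_tool(offset=[[0,-0.001,-0.04],[0,-0.001,-0.08],[0,-0.001,-0.12],[0,-0.001,-0.154],[0.0,-0.001,-0.154],[0.0,-0.001,-0.154],[0.03,-0.001,-0.154],[0.06,-0.001,-0.154]], angular=[[0.002,0.002,-0.003],[0.002,0.002,-0.003],[0.002,0.002,-0.003],[0.002,0.002,-0.003],[0.002,0.002,-0.003],[0.002,0.002,-0.003],[0.002,0.002,-0.003],[0.002,0.002,-0.003]])

```text
time_s: 24.48
tool_pos: [0.4986, 0.0096, 0.0765]
tool_rot: [61.2, 89.9, -30.1]
force: [-0.3, 0.5, -0.9]
grip_width: 0.0867
```

```bash
python3 -c "
from h import *
go([.4985,.0115,.018],Rt(-1.2,-1));print(cur()[1])"
```

```text
t 24.48 off [ 0.0585 -0.0002 -0.0019] ang [-0.0018  0.0008 -0.0015] F [-0.27  0.45 -0.86] w 0.0867
[0.49860868 0.00961909 0.07654441]
```

Request:
drive_tool(offset=[[0.03,0,-0.002],[0.05,0,-0.002],[0.058,0,-0.002],[0.058,0,-0.002],[0.058,0,-0.002]], angular=[[0,0,0],[0,0,0],[0,0,0],[0,0,0],[0,0,0]])

```text
time_s: 25.1
tool_pos: [0.4995, 0.0113, 0.0194]
tool_rot: [72.0, 89.8, -19.3]
force: [-0.2, -1.0, -0.5]
grip_width: 0.0871
```

Request:
drive_tool(offset=[[0,0,0],[0,0,0],[0,0,0],[0,0,0],[0,0,0],[0,0,0]], angular=[[0,0,0],[0,0,0],[0,0,0],[0,0,0],[0,0,0],[0,0,0]], fingers=1, squeeze=35)

```text
time_s: 25.85
tool_pos: [0.4996, 0.011, 0.0196]
tool_rot: [66.1, 89.8, -25.3]
force: [-0.8, -2.5, 3.0]
grip_width: 0.0596
```

```bash
python3 -c "
from h import *
print(cur()[0]['grip_width'],cur()[0]['qpos'])
go([.4985,.0115,.16],Rt(-1.2,-1))"
```

```text
0.05963609755559135 [  23.82703001   15.08810497  -30.88500828  115.89766209    9.98591634
   51.33301154 -103.77020553]
t 25.85 off [-0.1404 -0.0007 -0.0003] ang [-0.0024  0.0014 -0.0031] F [-0.76 -2.5   2.97] w 0.0596
```

```bash
cat >> h.py <<'E'
O=np.array([.4365,.3012,.02]);SY=-5.3
F=Ro.from_euler('z',SY,degrees=True)*Ro.from_euler('y',-22,degrees=True)
def sl(x,y,z): return O+F.apply([x,y,z])
RS=Rt(SY,-1,22)
E
python3 -c "
from h import *
go([.4985,.0115,.18],Rt(-1.2,-1));print(sl(.075,0,.08));go(sl(.075,0,.08),RS)"
```

```text
t 25.85 off [-0.1604 -0.0006 -0.0002] ang [-0.0024  0.0014 -0.0031] F [-0.76 -2.5   2.97] w 0.0596
[0.47590109 0.29754487 0.1222702 ]
t 25.85 off [-0.1032 -0.0301 -0.2857] ang [ 0.0686 -0.012   0.3806] F [-0.76 -2.5   2.97] w 0.0596
```

Request:
drive_tool(offset=[[-0.02,0,0],[-0.06,0,0],[-0.1,0,0],[-0.14,0,-0.03],[-0.15,-0.005,-0.07],[-0.15,-0.01,-0.11],[-0.15,-0.015,-0.15],[-0.15,-0.02,-0.19],[-0.15,-0.025,-0.23],[-0.14,-0.03,-0.27]], angular=[[0,0,0],[0,0,0],[0,0,0],[0,0,0],[0.01,-0.002,0.06],[0.02,-0.004,0.12],[0.03,-0.006,0.18],[0.04,-0.008,0.25],[0.06,-0.01,0.32],[0.069,-0.012,0.38]])

```text
time_s: 27.1
tool_pos: [0.4744, 0.2828, 0.1586]
tool_rot: [90.0, 67.9, -5.4]
force: [0.2, -0.8, -4.6]
grip_width: 0.0597
```

```bash
python3 -c "
from h import *
print(cur()[0]['qpos'],cur()[1]);go(sl(.073,0,.06),RS)"
```

```text
[ 9.26024773e+00  1.26585321e-01 -5.29368018e+01  1.15876332e+02
  2.14805894e+01  5.11846385e+01 -1.50701500e+02] [0.47439805 0.2828107  0.15857873]
t 27.1 off [ 0.0537 -0.0156 -0.0148] ang [-0.001   0.0004 -0.0012] F [ 0.25 -0.8  -4.59] w 0.0597
```

Joint 7 is at -150.7° (limit -154.2°), which is too close. A half turn about the tool axis gives the same grasp, so I'll raise a bit and test the sign.

Request:
drive_tool(offset=[[-0.02,0,0],[-0.04,0,0],[-0.04,0,0]], angular=[[0,0,0],[-0.1,0,0],[-0.1,0,0]])

```text
time_s: 27.48
tool_pos: [0.4588, 0.2848, 0.1957]
tool_rot: [84.4, 67.9, -5.3]
force: [0.7, -0.6, -4.6]
grip_width: 0.0596
```

```bash
python3 -c "
from h import *
print(cur()[0]['qpos'],cur()[1])"
```

```text
[   9.39259613   -5.19963934  -52.12609761  114.5471418    15.06925416
   54.6516163  -140.05352098] [0.4588079  0.28478594 0.1957108 ]
```

Request:
drive_tool(offset=[[0,0,0],[0,0,0],[0,0,0],[0,0,0],[0,0,0],[0,0,0],[0,0,0],[0,0,0],[0,0,0],[0,0,0]], angular=[[-0.12,0,0],[-0.3,0,0],[-0.48,0,0],[-0.66,0,0],[-0.84,0,0],[-1.02,0,0],[-1.2,0,0],[-1.38,0,0],[-1.5,0,0],[-1.55,0,0]])

```text
time_s: 28.72
tool_pos: [0.4581, 0.2838, 0.1935]
tool_rot: [-4.7, 68.1, -5.5]
force: [-0.5, -0.4, -4.1]
grip_width: 0.0596
```

```bash
sed -i 's/^RS=.*/RS=Rt(SY,1,22)/' h.py; python3 -c "
from h import *
print(cur()[0]['qpos'],cur()[1]);go(sl(.073,0,.09),RS)"
```

```text
[  2.91955587  -4.68648218 -46.18337942 114.81952538  15.98714637
  54.85926813 -52.17206732] [0.45811697 0.28376699 0.19352062]
t 28.73 off [ 0.0622  0.0164 -0.0121] ang [-1.4935e+00 -2.4000e-03 -1.0000e-04] F [-0.46 -0.41 -4.11] w 0.0596
```

Request:
drive_tool(offset=[[0,0,0],[0,0,0],[0,0,0],[0,0,0],[0,0,0],[0,0,0],[0,0,0],[0,0,0],[0,0,0],[0,0,0]], angular=[[-0.12,0,0],[-0.3,0,0],[-0.48,0,0],[-0.66,0,0],[-0.84,0,0],[-1.02,0,0],[-1.2,0,0],[-1.38,0,0],[-1.47,0,0],[-1.494,-0.002,0]])

```text
time_s: 29.98
tool_pos: [0.4575, 0.2829, 0.1916]
tool_rot: [-90.2, 68.2, -5.6]
force: [0.4, -0.3, -3.8]
grip_width: 0.0596
```

```bash
python3 -c "
from h import *
print(cur()[0]['qpos'],cur()[1]);go(sl(.073,0,.05),RS)"
```

```text
[ -2.20956719  -4.48267605 -41.36927303 115.14428665  16.52049942
  54.86256422  32.7837343 ] [0.45750214 0.28288968 0.1915845 ]
t 29.98 off [0.1006 0.0119 0.0165] ang [-0.0011 -0.0018 -0.003 ] F [ 0.44 -0.29 -3.84] w 0.0596
```

Request:
drive_tool(offset=[[0.0,0.006,0.01],[0.03,0.012,0.0165],[0.06,0.012,0.0165],[0.09,0.012,0.0165],[0.1,0.012,0.0165],[0.1,0.012,0.0165],[0.1,0.012,0.0165]], angular=[[-0.001,-0.002,-0.003],[-0.001,-0.002,-0.003],[-0.001,-0.002,-0.003],[-0.001,-0.002,-0.003],[-0.001,-0.002,-0.003],[-0.001,-0.002,-0.003],[-0.001,-0.002,-0.003]])

```text
time_s: 30.85
tool_pos: [0.4852, 0.2978, 0.0956]
tool_rot: [-89.7, 67.9, -5.0]
force: [0.8, 0.5, -3.6]
grip_width: 0.0593
```

```bash
python3 -c "
from h import *
o,p,R=cur();print(p,F.inv().apply(p-O));go(sl(.070,0,.022),RS)
d=cam('scene');crop(d,'pics/k.png',330,140,440,240,6);d=cam('top');crop(d,'pics/k2.png',130,160,240,260,6)"
```

```text
[0.48523489 0.2977888  0.09556046] [0.07359062 0.00110506 0.05176204]
t 30.85 off [ 0.0298  0.0036 -0.0012] ang [-0.0003  0.0018  0.0015] F [ 0.77  0.52 -3.59] w 0.0593
```

View pics/k.png

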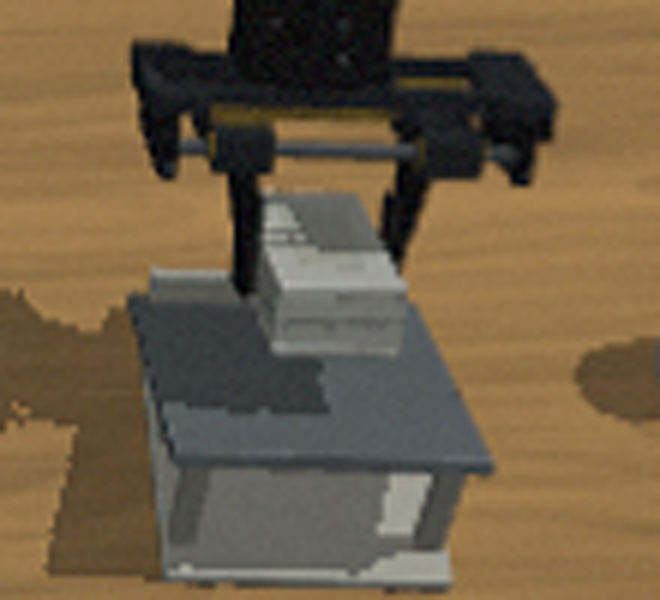

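View pics/k2.png

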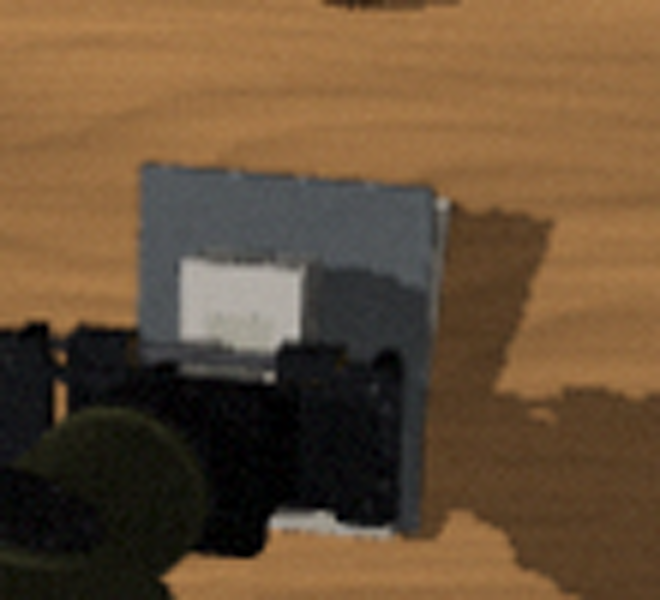

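Request:
drive_tool(offset=[[0.012,0.002,-0.001],[0.022,0.004,-0.001],[0.03,0.004,-0.001],[0.03,0.004,-0.001],[0.03,0.004,-0.001],[0.03,0.004,-0.001]], angular=[[0,0.002,0.001],[0,0.002,0.001],[0,0.002,0.001],[0,0.002,0.001],[0,0.002,0.001],[0,0.002,0.001]])

```text
time_s: 31.7
tool_pos: [0.493, 0.2962, 0.0668]
tool_rot: [-90.0, 67.9, -5.3]
force: [-0.4, -0.0, -4.2]
grip_width: 0.0596
```

```bash
cat >> h.py <<'E'
def st():
    o,p,R=cur();print("t",o["time_s"],"slope pos",F.inv().apply(p-O).round(4),"slope F",F.inv().apply(o["force"]).round(1),"q",o["qpos"].round(0))
E
python3 -c "
from h import *
st();go(sl(.07,0,.0165),RS)"
```

```text
t 31.7 slope pos [0.0701 0.0002 0.0221] slope F [-1.9 -0.1 -3.8] q [ -5.  12. -41. 118.  36.  44.  15.]
t 31.7 off [ 0.0056  0.0002 -0.0002] ang [-0.0003  0.      0.0016] F [-0.37 -0.05 -4.23] w 0.0596
```

Request:
drive_tool(offset=[[0.001,0.001,0],[0.003,0.003,0],[0.003,0.005,0],[0.003,0.006,0],[0.003,0.006,0]], angular=[[0,0,0],[0,0,0],[0,0,0],[0,0,0],[0,0,0]])

```text
time_s: 32.33
tool_pos: [0.4885, 0.2966, 0.0617]
tool_rot: [-90.0, 67.9, -5.3]
force: [0.1, -0.1, -4.0]
grip_width: 0.0598
```

```bash
python3 -c "
from h import *
st()"
```

```text
t 32.325 slope pos [0.064  0.0003 0.0192] slope F [-1.4 -0.1 -3.8] q [ -6.  12. -41. 119.  37.  44.  14.]
```

Free so far. I'll lower to plate contact first, then creep down to the ledge.

Request:
drive_tool(offset=[[0.001,0,0],[0.002,0,0],[0.002,0,0]], angular=[[0,0,0],[0,0,0],[0,0,0]])

```text
time_s: 32.7
tool_pos: [0.4893, 0.2965, 0.0598]
tool_rot: [-90.0, 67.9, -5.3]
force: [0.1, -0.4, -3.8]
grip_width: 0.0599
```

Request:
drive_tool(offset=[[0.001,0,0],[0.001,0,0]], angular=[[0,0,0],[0,0,0]])

```text
time_s: 32.95
tool_pos: [0.4896, 0.2966, 0.0593]
tool_rot: [-90.0, 67.9, -5.4]
force: [-4.2, -1.7, 2.0]
grip_width: 0.0597
```

```bash
python3 -c "
from h import *
st()"
```

```text
t 32.95 slope pos [0.0642 0.0003 0.0165] slope F [-3.  -2.1  3.4] q [ -6.  12. -41. 119.  37.  44.  14.]
```

Request:
drive_tool(offset=[[-0.0005,0.001,0],[-0.0005,0.002,0],[-0.0005,0.002,0]], angular=[[0,0,0],[0,0,0],[0,0,0]])

```text
time_s: 33.33
tool_pos: [0.4873, 0.2967, 0.0586]
tool_rot: [-90.1, 67.9, -5.4]
force: [-0.2, -0.2, -4.3]
grip_width: 0.0597
```

```bash
python3 -c "
from h import *
st()"
```

```text
t 33.325 slope pos [0.0618 0.0002 0.0167] slope F [-1.8 -0.2 -4. ] q [ -6.  12. -41. 119.  37.  44.  14.]
```

Request:
drive_tool(offset=[[0,0.001,0],[0,0.001,0]], angular=[[0,0,0],[0,0,0]])

```text
time_s: 33.58
tool_pos: [0.4864, 0.2968, 0.0582]
tool_rot: [-90.1, 67.9, -5.4]
force: [0.8, 0.3, -4.5]
grip_width: 0.0595
```

```bash
python3 -c "
from h import *
st()"
```

```text
t 33.575 slope pos [0.0607 0.0002 0.0167] slope F [-0.9  0.4 -4.4] q [ -6.  12. -41. 119.  37.  44.  13.]
```

Request:
drive_tool(offset=[[0,0.001,0],[0,0.001,0]], angular=[[0,0,0],[0,0,0]])

```text
time_s: 33.83
tool_pos: [0.4853, 0.2969, 0.0578]
tool_rot: [-90.1, 67.9, -5.4]
force: [-0.6, -0.1, -5.0]
grip_width: 0.0597
```

```bash
python3 -c "
from h import *
st()
d=cam('scene');crop(d,'pics/l.png',330,140,440,240,6)"
```

```text
t 33.825 slope pos [0.0596 0.0002 0.0167] slope F [-2.4 -0.2 -4.4] q [ -6.  12. -41. 119.  37.  44.  13.]
```

View pics/l.png

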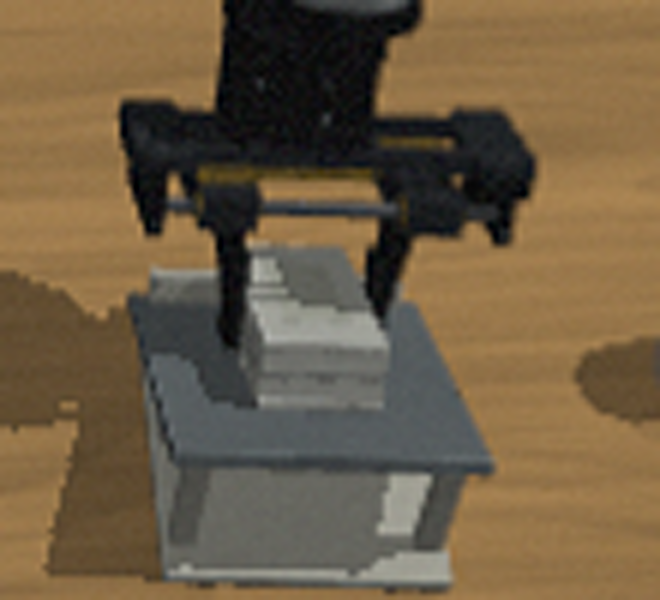

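Request:
drive_tool(offset=[[0,0.001,0],[0,0.001,0]], angular=[[0,0,0],[0,0,0]])

```text
time_s: 34.12
tool_pos: [0.4842, 0.2971, 0.0574]
tool_rot: [-90.1, 67.9, -5.4]
force: [-1.0, 0.2, -4.1]
grip_width: 0.0595
```

```bash
python3 -c "
from h import *
st()"
```

```text
t 34.125 slope pos [0.0584 0.0003 0.0167] slope F [-2.4  0.1 -3.4] q [ -6.  12. -41. 119.  37.  44.  13.]
```

Request:
drive_tool(offset=[[0,0.001,0],[0,0.001,0]], angular=[[0,0,0],[0,0,0]])

```text
time_s: 34.38
tool_pos: [0.4832, 0.2971, 0.0569]
tool_rot: [-90.1, 68.0, -5.4]
force: [0.1, -0.4, -3.3]
grip_width: 0.0596
```

```bash
python3 -c "
from h import *
st()"
```

```text
t 34.375 slope pos [0.0573 0.0003 0.0167] slope F [-1.1 -0.4 -3.1] q [ -6.  12. -41. 119.  37.  43.  13.]
```

Request:
drive_tool(offset=[[0,0.001,0],[0,0.001,0]], angular=[[0,0,0],[0,0,0]])

```text
time_s: 34.62
tool_pos: [0.4826, 0.2972, 0.0567]
tool_rot: [-90.0, 67.9, -5.3]
force: [0.4, 0.1, -3.2]
grip_width: 0.06
```

```bash
python3 -c "
from h import *
st()"
```

```text
t 34.625 slope pos [0.0566 0.0003 0.0167] slope F [-0.9  0.2 -3.1] q [ -6.  12. -41. 120.  37.  43.  13.]
```

Request:
drive_tool(offset=[[0,0.001,0],[0,0.001,0]], angular=[[0,0,0],[0,0,0]])

```text
time_s: 34.88
tool_pos: [0.4824, 0.2972, 0.0568]
tool_rot: [-90.0, 67.9, -5.3]
force: [4.1, 0.3, -3.0]
grip_width: 0.0597
```

```bash
python3 -c "
from h import *
st()
d=cam('scene');crop(d,'pics/m.png',330,140,440,240,6);d=cam('top');crop(d,'pics/m2.png',130,160,240,260,6)"
```

```text
t 34.875 slope pos [0.0565 0.0002 0.0169] slope F [ 2.6  0.7 -4.3] q [ -6.  12. -41. 120.  37.  43.  13.]
```

View pics/m2.png

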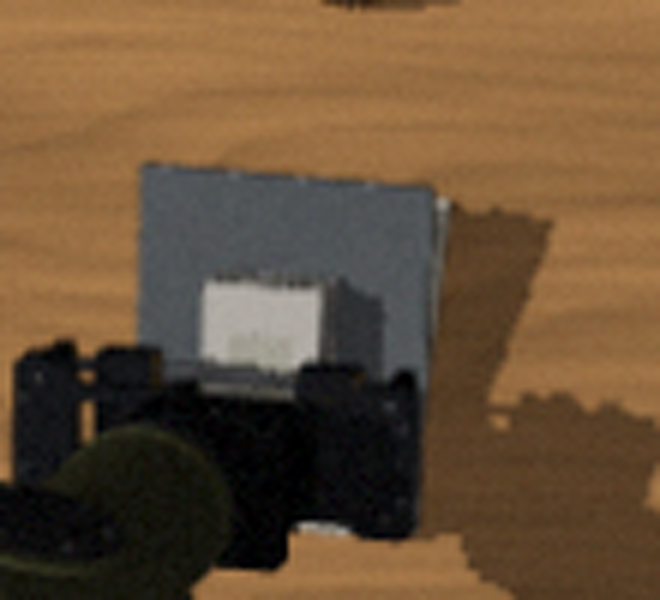

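Ledge contact: +4 N up the slope, and the motion has stalled. I'll seat it onto the plate and release.

Request:
drive_tool(offset=[[0.0005,0.0005,0],[0.001,0.0005,0],[0.001,0.0005,0]], angular=[[0,0,0],[0,0,0],[0,0,0]])

```text
time_s: 35.35
tool_pos: [0.4827, 0.2972, 0.0565]
tool_rot: [-90.1, 67.8, -5.4]
force: [-0.3, -2.7, 5.6]
grip_width: 0.0596
```

```bash
python3 -c "
from h import *
st()"
```

```text
t 35.35 slope pos [0.0567 0.0003 0.0165] slope F [ 2.  -2.7  5.2] q [ -6.  12. -41. 120.  38.  43.  13.]
```

Request:
drive_tool(offset=[[0,0,0],[0,0,0],[0,0,0],[0,0,0]], angular=[[0,0,0],[0,0,0],[0,0,0],[0,0,0]], fingers=-0.85)

```text
time_s: 35.85
tool_pos: [0.4825, 0.2973, 0.0564]
tool_rot: [-90.1, 67.8, -5.4]
force: [-0.4, 0.2, -0.5]
grip_width: 0.0797
```

Request:
drive_tool(offset=[[-0.01,0,0],[-0.03,0,0],[-0.06,0,0],[-0.09,0,0],[-0.12,0,0],[-0.12,0,0.06],[-0.12,0,0.12],[-0.12,0,0.18],[-0.12,0,0.2]], angular=[[0,0,0],[0,0,0],[0,0,0],[0,0,0],[0,0,0],[0,0,0],[0,0,0],[0,0,0],[0,0,0]])

```text
time_s: 36.98
tool_pos: [0.4543, 0.5046, 0.1669]
tool_rot: [-89.7, 68.0, -4.9]
force: [-0.2, -0.0, 0.4]
grip_width: 0.0805
```

```bash
python3 -c "
from h import *
o,p,R=cur();print(p,o['qpos'])
d=cam('scene');crop(d,'pics/n.png',330,150,440,240,7);d=cam('top');crop(d,'pics/n2.png',140,170,220,260,6)"
```

```text
[0.45426267 0.50462135 0.16691734] [-20.79782431  24.08701487 -49.95862808  94.6226852   42.78140945
  68.06478029   1.56599449]
```

View pics/n.png

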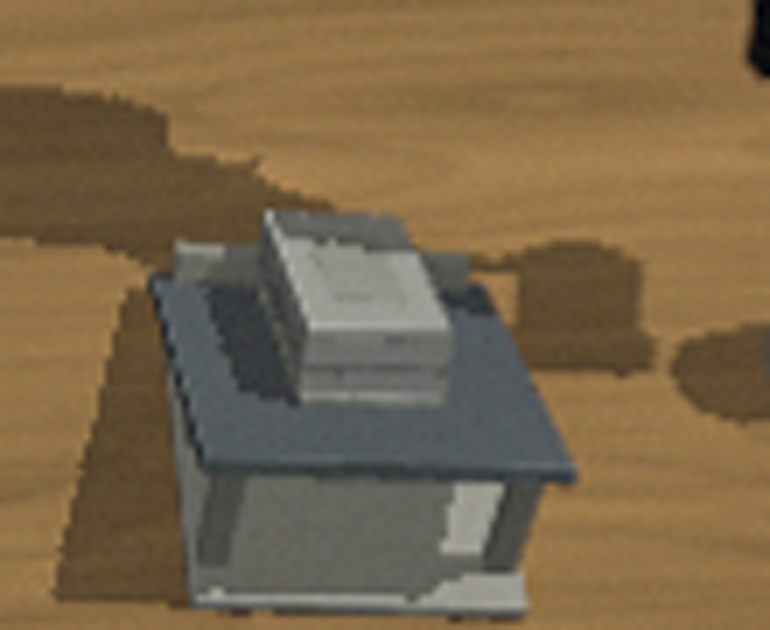

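View pics/n2.png

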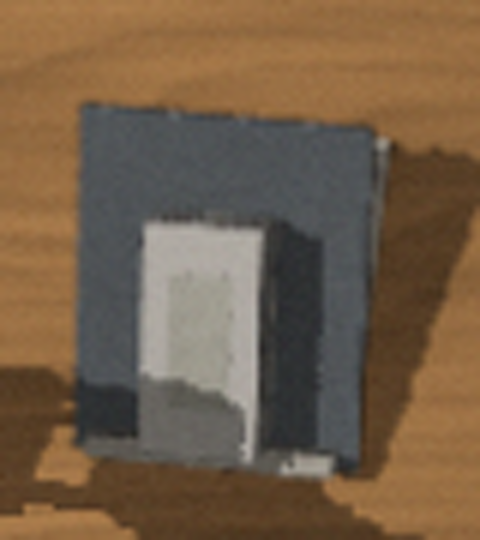

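```bash
python3 -c "
from h import *
np.set_printoptions(precision=4,suppress=True)
f=lambda p,o,k:(np.array(p,float)+.5)/k-.5+np.array(o)
def onp(d,uv,z):
  o,r=ray(d,uv);n=F.apply([0,0,1.]);c=O+n*z
  P=o+r*(((c-o)@n)/(r@n))[:,None];return F.inv().apply(P-O)
t=cam('top');s=cam('scene');ot=(140,170);os=(330,150)
print('t box',onp(t,f([(143,225),(268,225),(252,462),(140,452)],ot,6),.036))
print('t plate',onp(t,f([(82,103),(375,128),(358,468),(78,440)],ot,6),0))
print('s box top',onp(s,f([(263,213),(405,218),(449,330),(308,333)],os,7),.036))
print('s box low far',onp(s,f([(300,403),(442,403)],os,7),0))
print('s plate',onp(s,f([(153,282),(575,472),(205,465),(488,290)],os,7),0))
print('s ledge',onp(s,f([(178,243),(467,256)],os,7),.014))
"
```

```text
t box [[ 0.1172  0.0313  0.036 ]
 [ 0.1224 -0.0313  0.036 ]
 [-0.0004 -0.027   0.036 ]
 [-0.0002  0.0304  0.036 ]]
t plate [[ 0.1698  0.0747 -0.    ]
 [ 0.1691 -0.0755 -0.    ]
 [-0.0104 -0.0741  0.    ]
 [-0.0082  0.0738 -0.    ]]
s box top [[ 0.0004 -0.0292  0.036 ]
 [ 0.0017  0.0329  0.036 ]
 [ 0.1171  0.029   0.036 ]
 [ 0.1236 -0.0297  0.036 ]]
s box low far [[ 0.1149 -0.0275 -0.    ]
 [ 0.1113  0.032  -0.    ]]
s plate [[-0.0029 -0.0739  0.    ]
 [ 0.1705  0.0733 -0.    ]
 [ 0.1729 -0.0746 -0.    ]
 [-0.0039  0.0755  0.    ]]
s ledge [[-0.0148 -0.0625  0.014 ]
 [-0.009   0.0653  0.014 ]]
```

Request:
drive_tool(offset=[[-0.03,0.02,0.04],[-0.06,0.04,0.08],[-0.08,0.06,0.08],[-0.08,0.06,0.08],[-0.08,0.06,0.08]], angular=[[0,0,0],[0,0,0],[0,0,0],[0,0,0],[0,0,0]])

```text
time_s: 37.8
tool_pos: [0.3795, 0.5857, 0.2187]
tool_rot: [-90.4, 67.7, -5.8]
force: [0.5, -0.6, -0.3]
grip_width: 0.0803
```

```bash
python3 -c "
from h import *
print(cur()[1])
t=cam('top');crop(t,'pics/o2.png',148,180,212,248,8);s=cam('scene');crop(s,'pics/o.png',345,170,420,220,10)
cv2.imwrite('pics/full.png',s['pixels'][:,:,::-1])
"
```

```text
[0.37946257 0.5856842  0.2187365 ]
```

View pics/o.png

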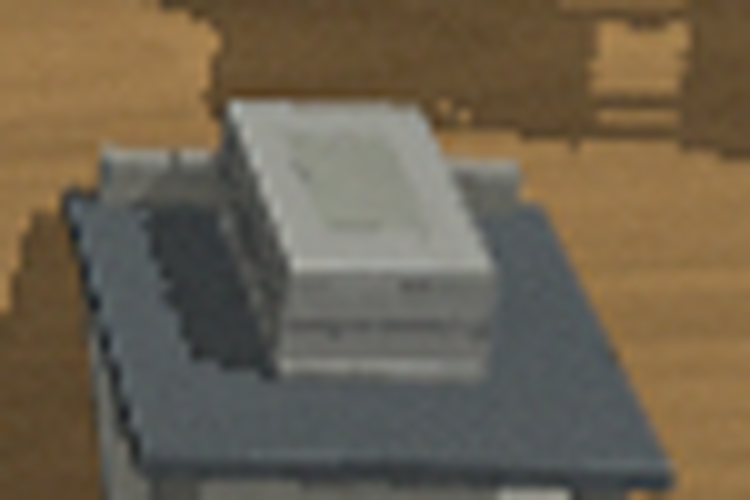

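View pics/o2.png

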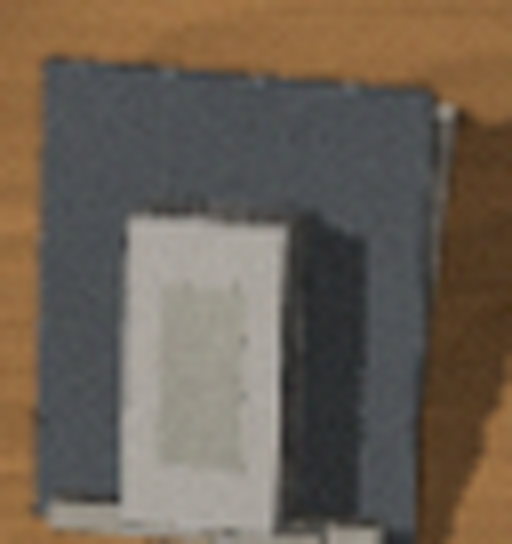

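View pics/full.png

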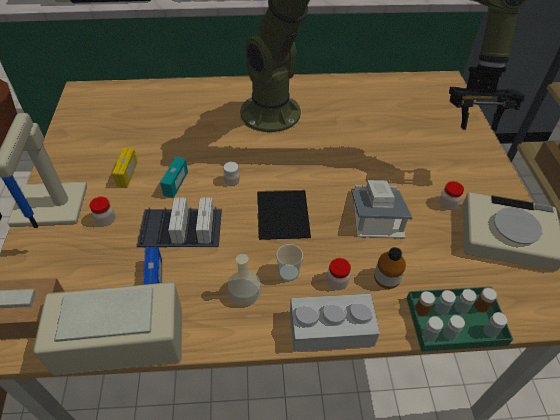

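The box lies flat on the slope, centred to about 1 mm by both views, with its lower end at the ledge (scene px about 380,193). The two empty boxes stand in the rack at px (178,221) and (205,221), the bystanders are where they were, and the arm is clear.

```bash
python3 -c "
from cell import sign_off
print(sign_off())"
```

```text
the job is handed in; nothing more can be done
None
```

The full slide box now lies flat on the sloped stand, lengthwise up the slope in the middle, and I handed the job in at about 38 s.

- **Weighing:** I lifted each box about 10 mm. The middle box and the mat-side box read 1.25 N and 1.26 N, so they are empty and went back in their slots. The third read 4.37 N, so it is the full one.
- **Mat:** I stood the full box on the mat, pushed it over onto its broad face near its top, and backed off before taking it again. The fingers had left it entirely by then.
- **Slope:** I felt for the plate and the ledge by force. The push against the ledge reached about 4 N and the motion stalled. I then pressed it onto the plate with about 5 N and released it.
- **Re-grip:** Joint 7 came within 4° of its limit on the way, so I made a half turn about the tool axis while holding the box.

**Last checks:** Both camera views put the box within about 1 mm of the slope's middle, lower end at the ledge. The two empty boxes stand in the rack, the other things look unmoved, and the arm is clear.

**What disagreed:**
- My image estimate of the ledge was about 4 mm too far up the slope, so I relied on the force contact.
- The box's edges in the images gave contradictory signs for its turn on the slope (sides under 1° one way, far end about 2° the other). I took that as pixel noise, since the gripper's yaw at release matched the stand.
- The tool settled back about 0.2 mm from the ledge while seating. I did not measure any gap that left.

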